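Shim the rocking pump skid

TASK

The pump skid rocks because one corner has lost its rubber foot and the packing disc under that foot plate is too low. Slide the slotted steel shims in on top of the disc, slot end first, until the skid can no longer rock: each blade fully under the foot plate and square with it, with only its tab sticking out. Leave any shim you do not need out on the bench, and do not shift the pump, the discs or anything else.

Things in the scene. Friction and masses are not known exactly. Their poses are not given: they have to be found in the camera images.
- foot_plate (a point): centre of the underside of the skid's foot plate that lost its foot: 25 mm above the bench. Axes of the skid: y points outwards through the plate's free edge. Plate 50 x 50 mm, 8 thick; at y=+25 mm a toe, 9 mm long, turns up 25 deg to lead shims in. Open right through below the plate; clear above and outside it. The skid base (top 63 mm up) begins at y=-25 mm, tall pump parts below y=-55 mm.
- skid: loose pump and motor on a dark steel base 220 x 340 mm, 7 kg; origin at bench level under its middle. Stands level on three rubber feet 25 mm high; the corner foot plate at (85, 195, 25) mm hangs free. About 15 N down on that plate rocks the skid on to it; let go, it falls back level. Two shims fill the gap over a 12 mm disc, one over the 18 mm disc, with 1 mm to spare.
- disc1_mid (a point): loose plain bright steel packing disc, 70 mm across, 12 mm thick, flat on the bench; its centre, half-way up. One of the three discs, it may be any, lies under the foot plate, centred about 8 mm further out (+y) than the plate, so that it shows as a ledge outside it; the two others are spare and lie elsewhere.
- disc2_mid (a point): packing disc exactly like disc1, 12 mm thick; its centre, half-way up. May be the one under the foot plate.
- disc3_mid (a point): packing disc like disc1 but 18 mm thick; its centre, half-way up. May be the one under the foot plate.
- shim1_mid (a point): one of three identical loose dark steel shims lying flat: 50 x 50 mm blade, 6 mm thick throughout, and a tab 24 mm wide, 45 long from the middle of one edge. Point: blade centre, 3 mm above its underside. Its y axis runs along the tab, which covers y=+25 to +70 mm; a 14 mm slot enters the blade from the opposite edge. 0.15 kg. Tab starts within 20 deg of world +y.
- shim2_mid (a point): another shim exactly like shim1, same point and axes (which shim lies where varies)
- shim3_mid (a point): another shim exactly like shim1, same point and axes (which shim lies where varies)
- shim1_tab (a point): centre of that shim's tab (24 mm wide, 45 long, 6 thick), half-way up: 47.5 mm along the shim's y axis from its blade centre; the natural place to hold it
- shim2_tab (a point): centre of that shim's tab (24 mm wide, 45 long, 6 thick), half-way up: 47.5 mm along the shim's y axis from its blade centre; the natural place to hold it
- shim3_tab (a point): centre of that shim's tab (24 mm wide, 45 long, 6 thick), half-way up: 47.5 mm along the shim's y axis from its blade centre; the natural place to hold it
- clamp: bystander, to be left alone: open hygienic pipe clamp, about 80 mm across; origin under its middle
- gasket: bystander, to be left alone: white sealing ring, 50 mm across, 6 mm high; origin under its middle
- elbow: bystander, to be left alone: 90 degree steel pipe elbow with flanged ends, 52 mm high; origin on the bench under one end
- sample_bottle: bystander, to be left alone: glass bottle 60 mm across, 120 mm high; origin under its middle
- wrench: bystander, to be left alone: open-ended wrench lying flat; origin under its middle
- grease_jar: bystander, to be left alone: white jar 64 mm across, 55 mm high; origin under its middle
Things that resemble listed ones, but are neither listed nor needed, are in the scene too. What is shaped like the part that bears shim3_mid but pink is not meant. What is shaped like the part that bears shim2_mid but yellow is not meant.

How it is judged (in metres and radians):
On the way:
1. a first shim lies fully under the foot plate, on the disc (((x of shim1_mid in the frame of foot_plate between -0.012 and 0.012 m and y of shim1_mid in the frame of foot_plate between -0.012 and 0.012 m and z of shim1_mid in the frame of foot_plate between -0.016 and 0.002 m and angle between the y axis of shim1_mid and the y axis of foot_plate, either way round below 0.22 rad and y of shim1_tab in the frame of foot_plate above 0.03 m) or (x of shim2_mid in the frame of foot_plate between -0.012 and 0.012 m and y of shim2_mid in the frame of foot_plate between -0.012 and 0.012 m and z of shim2_mid in the frame of foot_plate between -0.016 and 0.002 m and angle between the y axis of shim2_mid and the y axis of foot_plate, either way round below 0.22 rad and y of shim2_tab in the frame of foot_plate above 0.03 m) or (x of shim3_mid in the frame of foot_plate between -0.012 and 0.012 m and y of shim3_mid in the frame of foot_plate between -0.012 and 0.012 m and z of shim3_mid in the frame of foot_plate between -0.016 and 0.002 m and angle between the y axis of shim3_mid and the y axis of foot_plate, either way round below 0.22 rad and y of shim3_tab in the frame of foot_plate above 0.03 m))), for 0.2 s.
At the end, for the whole second after the job is handed in: Gap above the top shim under the foot plate below 3.5 mm; every shim either under the plate (blade centred within 12 mm each way, tab outwards, within 0.22 rad of square) or over 90 mm from the plate's centre; skid level within 0.012 rad; skid and shims at rest (((x of shim1_mid in the frame of foot_plate between -0.012 and 0.012 m and y of shim1_mid in the frame of foot_plate between -0.012 and 0.012 m and z of shim1_mid in the frame of foot_plate between -0.016 and 0.002 m and angle between the y axis of shim1_mid and the y axis of foot_plate, either way round below 0.22 rad and y of shim1_tab in the frame of foot_plate above 0.03 m and z of shim1_mid in the frame of foot_plate above -0.0065 m) or (x of shim2_mid in the frame of foot_plate between -0.012 and 0.012 m and y of shim2_mid in the frame of foot_plate between -0.012 and 0.012 m and z of shim2_mid in the frame of foot_plate between -0.016 and 0.002 m and angle between the y axis of shim2_mid and the y axis of foot_plate, either way round below 0.22 rad and y of shim2_tab in the frame of foot_plate above 0.03 m and z of shim2_mid in the frame of foot_plate above -0.0065 m) or (x of shim3_mid in the frame of foot_plate between -0.012 and 0.012 m and y of shim3_mid in the frame of foot_plate between -0.012 and 0.012 m and z of shim3_mid in the frame of foot_plate between -0.016 and 0.002 m and angle between the y axis of shim3_mid and the y axis of foot_plate, either way round below 0.22 rad and y of shim3_tab in the frame of foot_plate above 0.03 m and z of shim3_mid in the frame of foot_plate above -0.0065 m)) and ((x of shim1_mid in the frame of foot_plate between -0.012 and 0.012 m and y of shim1_mid in the frame of foot_plate between -0.012 and 0.012 m and z of shim1_mid in the frame of foot_plate between -0.016 and 0.002 m and angle between the y axis of shim1_mid and the y axis of foot_plate, either way round below 0.22 rad and y of shim1_tab in the frame of foot_plate above 0.03 m) or horizontal distance between shim1_mid and foot_plate above 0.09 m) and ((x of shim2_mid in the frame of foot_plate between -0.012 and 0.012 m and y of shim2_mid in the frame of foot_plate between -0.012 and 0.012 m and z of shim2_mid in the frame of foot_plate between -0.016 and 0.002 m and angle between the y axis of shim2_mid and the y axis of foot_plate, either way round below 0.22 rad and y of shim2_tab in the frame of foot_plate above 0.03 m) or horizontal distance between shim2_mid and foot_plate above 0.09 m) and ((x of shim3_mid in the frame of foot_plate between -0.012 and 0.012 m and y of shim3_mid in the frame of foot_plate between -0.012 and 0.012 m and z of shim3_mid in the frame of foot_plate between -0.016 and 0.002 m and angle between the y axis of shim3_mid and the y axis of foot_plate, either way round below 0.22 rad and y of shim3_tab in the frame of foot_plate above 0.03 m) or horizontal distance between shim3_mid and foot_plate above 0.09 m) and angle between foot_plate's own z axis and vertical below 0.012 rad and linear speed of each of skid, shim1, shim2, shim3 below 0.01 m/s); the robot touches nothing.
It fails at once if the pump skid is shoved more than 25 mm from its place (distance of skid from where it was at the start of the episode above 0.025 m).
It fails at once if the pump skid is tipped by more than 0.12 rad (7 degrees) (angle between skid's own z axis and vertical above 0.12 rad).
It fails at once if a packing disc is moved more than 25 mm (distance of any of disc1_mid, disc2_mid, disc3_mid from where it was at the start of the episode above 0.025 m).
It fails at once if a bystander is moved more than 30 mm (distance of any of clamp, gasket, elbow, sample_bottle, wrench, grease_jar from where it was at the start of the episode above 0.03 m).
It also fails if it takes over 61 s, if anything falls off the work surface, if the arm or the gripper's body presses on something with over 40 N, if the wrist force passes 120 N, or if a joint passes its speed limit or range.

ROBOT

A 6-joint arm with a two-finger parallel gripper is mounted at the origin on the work surface. World frame = base frame: x ahead of the robot, y to its left, z up, the work surface at z = 0. Lengths are in m, angles in degrees, forces in N, time in s.
With the tool pointing down it reaches from about 0.375 to 0.9 m from the base axis. Payload 3.1 kg.
Tool frame: the origin (TCP) lies at the very end of the fingers, on their centre line; the grasp point (between the pads) lies 19 mm behind it; z points along the fingers, x is the direction in which the jaws open and shut, and the axes are right-handed (so a half turn about z gives the same grasp; the last joint's range is limited). The gripper opens to 87 mm and grips with 3 to 60 N. Pads are 19 mm wide; open, the fingers measure 117 mm over their backs; the gripper's body (75 mm by 190 mm) begins 51 mm behind the grasp point.
Start: joints at [-10.227, 30.224, 82.088, -0, 67.689, -10.227], TCP at [0.625, 0, 0.223] pointing down, gripper open.
Joint ranges: [-176.69, 176.69], [-43.24, 126.21], [12.49, 139.97], [-82, 262], [0, 151.66], [-163.58, 163.58]. Speed limits (degrees/s): [159.86, 159.86, 180, 180, 180, 180].

INTERFACE

Orientations are given as a 3x3 rotation matrix whose columns are the frame's x, y, z axes.
In Python, from rig import bot gives the robot as it stands.
- The arm moves only by the tool arm_command, never from a script. Its argument "plan" is a list of rows, each an object of numbers: "claw": the opening, from 0 (shut) to 1 (fully open); "dx", "dy", "dz": the shift along the tool's x, y, z in cm; "twist": the turn about the tool's z in degrees. A call has 1 to 8 rows; each row is the pose to reach, as a shift and turn from the pose measured when the call began, along the tool's axes at that moment; what a row does not reach only later rows make up. A row lasts 1/12 s, in which the tool goes at most 41.7 mm and 7.16 degrees, less where a joint would pass 70% of its speed; a pose out of reach is approached as far as the arm can. A call with a gripper value outside its range is refused whole. The fingers move at their own pace and stop on an object; the grip force is fixed at half the most. Time passes only in rows, so rows that repeat a pose let the fingers close. It gives the time, the measured TCP pose, the force and the opening at its end, in the units of the state.
- bot.read_state(): the state, without advancing time (a new reading comes with each control period).
- bot.capture(name): name is "scene" or "side" or "wrist"; returns the picture (400x640x3 uint8, red, green, blue); there is no depth.
- bot.calibration(name): a dict with "intrinsics" (3x3 intrinsics, pixels), "rvec" (rotation vector, rad) and "tvec" (3), from world to camera coordinates, as OpenCV has them; the wrist camera has in their place "T_tool_cam" (4x4, takes a point from camera to tool coordinates, whose origin is the TCP and whose axes are the tool frame's). Camera axes: x right, y down, z forward; pixel columns grow to the right and rows downward; lengths in m; the calibration is good to about 2 mm. A picture is of the moment at which its call begins: read the wrist's pose just before it. calibration takes no time and is no camera call.
- bot.hand_in(): hands the job in, once; it reports no verdict.
The state is a dict: "time_s": time; "joint_positions": joint angles; "qvel": joint speeds; "tau": joint torques, N m; "position": TCP position; "tcp_rot": TCP orientation; "force": force on the tool from outside, world axes, zero at the start; "moment": the same for the moment, N m; "opening": opening from 0.0 (shut) to 1.0 (fully open).
Only numpy, scipy, OpenCV 4.12 (cv2) and the standard library are available. Lean on these libraries where they do the work, as an engineer would, in place of code of your own. Each camera call takes 0.05 s, during which the arm holds its last target.

## Working session

There is one attempt and no reset: what is moved stays moved. The work goes in short steps, Python scripts to look and compute and a tool call to move; the robot and the scene stay as the last step left them, time stands still between calls to the robot, and variables do not carry over. Pictures are saved under pics/ and viewed, and the job is handed in when it is done.

Besides the shell and the picture viewer there is one more tool, called as a command line: name --argument value ..., lists and objects as JSON in quotes. arm_command: Moves the arm, as the interface text tells. Its arguments: {"type":"object","properties":{"plan":{"type":"array"}},"required":["plan"]}

```bash
ls; mkdir -p pics; python3 - <<'E'
from rig import bot
import cv2
s=bot.read_state();print(s['time_s'],s['position'],s['tcp_rot'],s['opening'],s['force'])
for n in ['scene','side','wrist']:
    im=bot.capture(n);cv2.imwrite(f'pics/{n}0.png',im[:,:,::-1])
    print(n,bot.calibration(n))
E
```

```text
pics
0.0 [6.24282175e-01 1.54794758e-04 2.21598063e-01] [[ 9.99997832e-01 -2.64458079e-05 -2.08196684e-03]
 [-2.57044467e-05 -9.99999936e-01  3.56112867e-04]
 [-2.08197613e-03 -3.56058579e-04 -9.99997769e-01]] 1.000505039747302 [ 0.69286537  0.38777999 -0.07014057]
scene {'intrinsics': array([[400.15382676,   0.        , 328.22389138],
       [  0.        , 400.15382676, 194.62644389],
       [  0.        ,   0.        ,   1.        ]]), 'rvec': array([ 0.67771695,  2.54816603, -1.26398322]), 'tvec': array([ 0.33681333, -0.15689969,  1.31497775])}
side {'intrinsics': array([[393.99331063,   0.        , 315.99295733],
       [  0.        , 393.99331063, 199.97849146],
       [  0.        ,   0.        ,   1.        ]]), 'rvec': array([ 0.63563541, -2.61525231,  1.2201923 ]), 'tvec': array([0.46128483, 0.10323697, 0.96416206])}
wrist {'intrinsics': array([[356.1389827,   0.       , 315.7612514],
       [  0.       , 356.1389827, 196.8489008],
       [  0.       ,   0.       ,   1.       ]]), 'T_tool_cam': array([[ 9.99999663e-01, -4.50708343e-04, -6.86192401e-04,
        -2.17781522e-04],
       [ 6.23140302e-04,  9.60873448e-01,  2.76987055e-01,
        -7.60809466e-02],
       [ 5.34503682e-04, -2.76987389e-01,  9.60873405e-01,
        -1.61623880e-01],
       [ 0.00000000e+00,  0.00000000e+00,  0.00000000e+00,
         1.00000000e+00]])}
```

View pics/scene0.png

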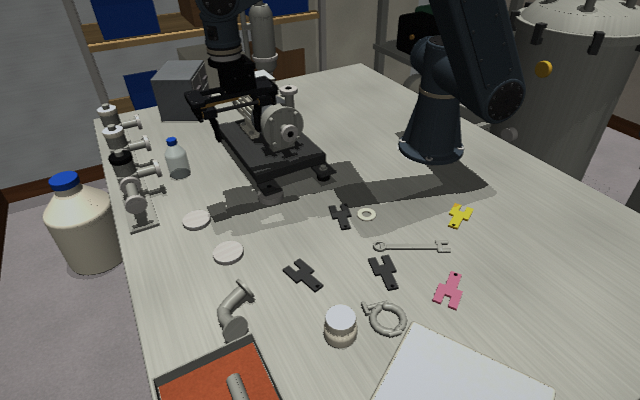

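View pics/side0.png

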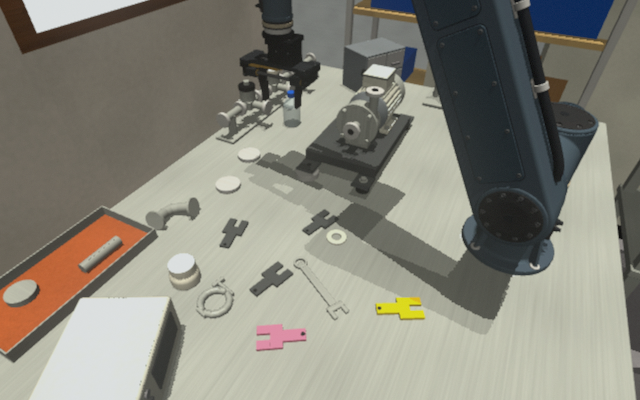

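View pics/wrist0.png

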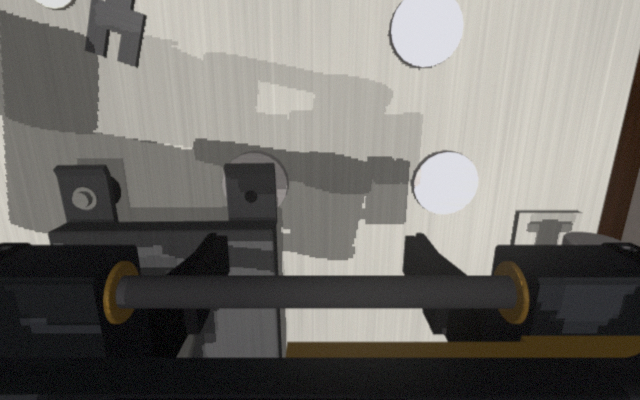

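```bash
cat > h.py <<'E'
from rig import bot
import numpy as np, cv2
def cam(n,s=None):
    c=bot.calibration(n);K=c['intrinsics']
    if n=='wrist':
        s=s or bot.read_state()
        T=np.eye(4);T[:3,:3]=s['tcp_rot'];T[:3,3]=s['position']
        W=np.linalg.inv(T@c['T_tool_cam'])
        return K,W[:3,:3],W[:3,3]
    return K,cv2.Rodrigues(c['rvec'])[0],c['tvec']
def back(C,p,z):
    K,R,t=C;o=-R.T@t;d=R.T@np.linalg.inv(K)@np.array([p[0],p[1],1.]);return o+d*(z-o[2])/d[2]
def proj(C,P):
    K,R,t=C;q=K@(R@np.asarray(P,float)+t);return q[:2]/q[2]
def snap(n,tag):
    s=bot.read_state();im=bot.capture(n)[:,:,::-1];cv2.imwrite(f'pics/{tag}.png',im);np.savez(f'pics/{tag}.npz',p=s['position'],R=s['tcp_rot']);return im
def camf(tag):
    d=np.load(f'pics/{tag}.npz');return cam('wrist',dict(position=d['p'],tcp_rot=d['R']))
def crop(im,x0,y0,x1,y1,k,tag):
    cv2.imwrite(f'pics/{tag}.png',cv2.resize(im[y0:y1,x0:x1],None,fx=k,fy=k,interpolation=cv2.INTER_CUBIC))
E
python3 - <<'E'
from h import *
a=cv2.imread('pics/scene0.png');b=cv2.imread('pics/side0.png');w=cv2.imread('pics/wrist0.png')
crop(a,170,150,490,320,2.5,'c1');crop(b,200,130,440,360,2.6,'c2');crop(w,20,0,480,270,1.7,'c3');crop(a,170,150,340,280,4.6,'c4')
C=cam('scene');S=cam('side')
s=bot.read_state();W=cam('wrist',s)
for nm,p in dict(A=(340,215),B=(303,274),Cc=(384,271),plate=(270,180),d1=(197,218),d2=(228,250),bottle=(175,160),gasket=(366,213),elbow=(235,310)).items(): print(nm,back(C,p,.006).round(3))
for nm,p in dict(A=(320,221),B=(235,232),Cc=(271,278),d1=(249,154),d2=(229,184)).items(): print(nm,back(S,p,.006).round(3))
for nm,p in dict(plate=(250,190),d1=(427,28),d2=(445,182)).items(): print(nm,back(W,p,.02).round(3))
E
```

```text
A [0.439 0.153 0.006]
B [0.611 0.284 0.006]
Cc [0.452 0.366 0.006]
plate [ 0.534 -0.084  0.006]
d1 [ 0.763 -0.022  0.006]
d2 [0.731 0.13  0.006]
bottle [ 0.749 -0.336  0.006]
gasket [0.376 0.18  0.006]
elbow [0.772 0.3   0.006]
A [0.431 0.148 0.006]
B [0.599 0.281 0.006]
Cc [0.444 0.361 0.006]
d1 [ 0.765 -0.022  0.006]
d2 [0.728 0.132 0.006]
plate [ 0.554 -0.021  0.02 ]
d1 [0.728 0.136 0.02 ]
d2 [ 0.759 -0.012  0.02 ]
```

View pics/c1.png

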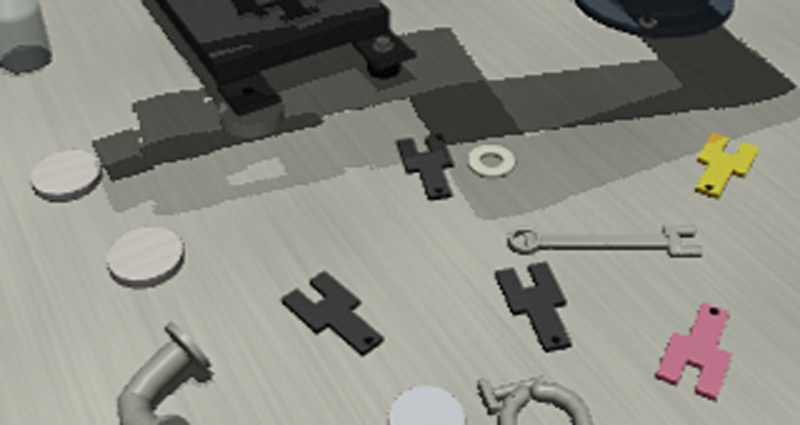

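View pics/c2.png

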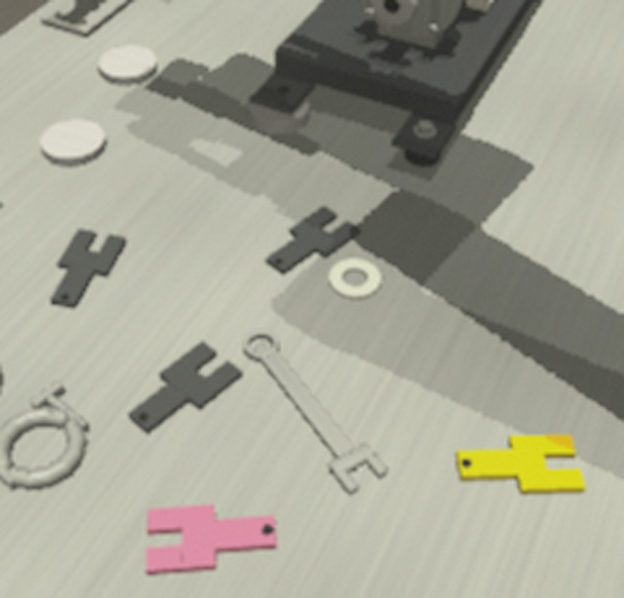

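View pics/c3.png

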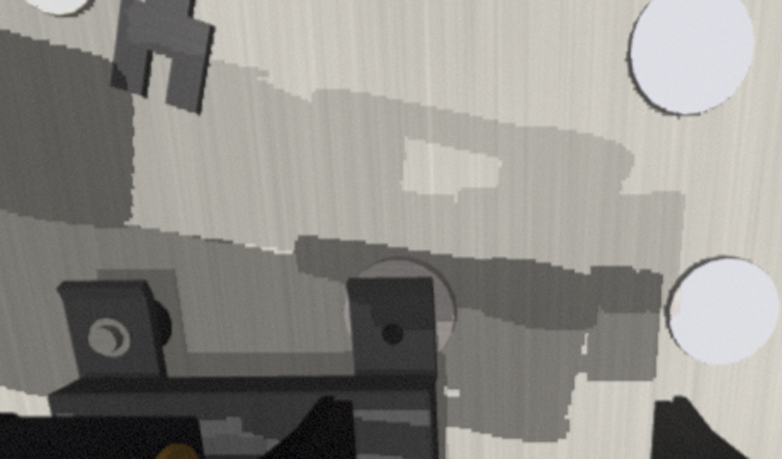

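View pics/c4.png

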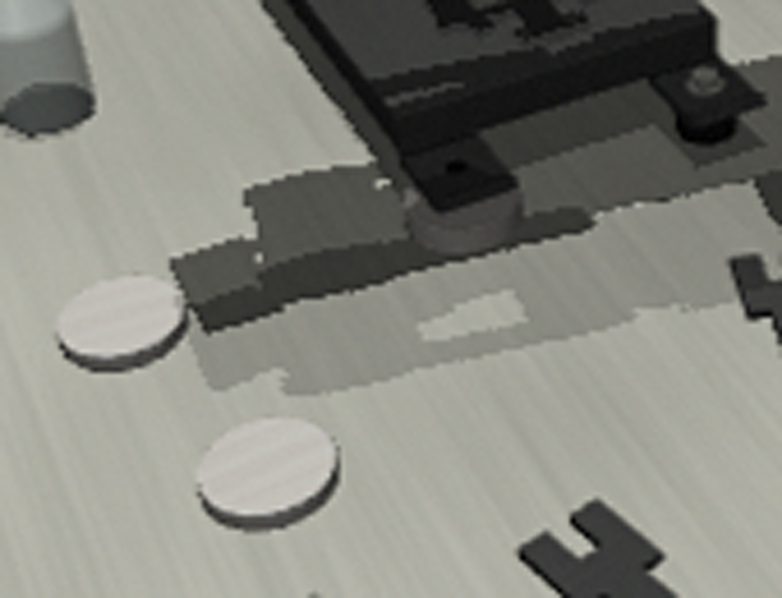

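The three dark shims are at scene px A (340,215), B (303,274) and C (384,271). The lookalikes are pink (449,290) and yellow (460,215), with spare discs at (197,218) and (228,250). I choose B. It is dark, nearest in line with the plate at (270,180), and has room on both sides. The disc rim under the plate looks thicker than the two spares. I'll check both from close up.

arm_command --plan '[{"dy":-4,"dz":-1},{"dy":-8,"dz":-1},{"dy":-12,"dz":-1},{"dy":-14,"dz":-1},{"dy":-14,"dz":-1}]'

```text
$.plan[0]: bad value
```

```bash
python3 - <<'E'
from h import *
print(bot.read_state()['position'])
im=snap('wrist','w1');print(bot.read_state()['time_s'])
E
```

```text
[6.24431882e-01 1.16697335e-04 2.21774422e-01]
0.2
```

View pics/w1.png

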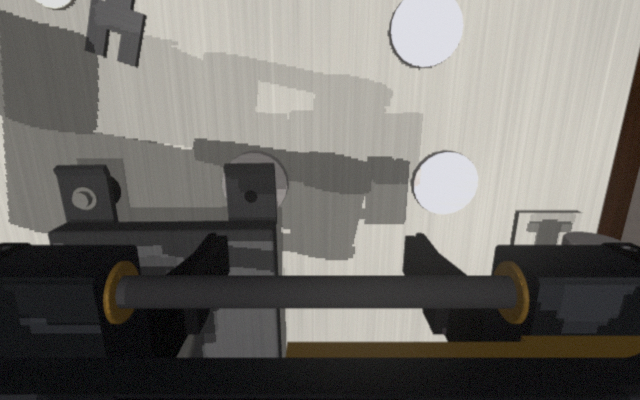

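The call was refused and the arm did not move. I'll give every field in each row.

arm_command --plan '[{"claw":1,"dx":0,"dy":-4,"dz":-1,"twist":0},{"claw":1,"dx":0,"dy":-8,"dz":-1,"twist":0},{"claw":1,"dx":0,"dy":-12,"dz":-1,"twist":0},{"claw":1,"dx":0,"dy":-14,"dz":-1,"twist":0},{"claw":1,"dx":0,"dy":-14,"dz":-1,"twist":0}]'

```text
time_s: 0.62
position: [0.6237, 0.1449, 0.2318]
tcp_rot: [[1.0, 0.005, -0.002], [0.005, -1.0, 0.002], [-0.002, -0.002, -1.0]]
force: [0.6, 0.7, 1.0]
opening: 0.998
```

```bash
python3 - <<'E'
from h import *
print(bot.read_state()['position'])
im=snap('wrist','w2');print(bot.read_state()['time_s'])
E
```

```text
[0.62374731 0.14492881 0.23176354]
0.6667
```

View pics/w2.png

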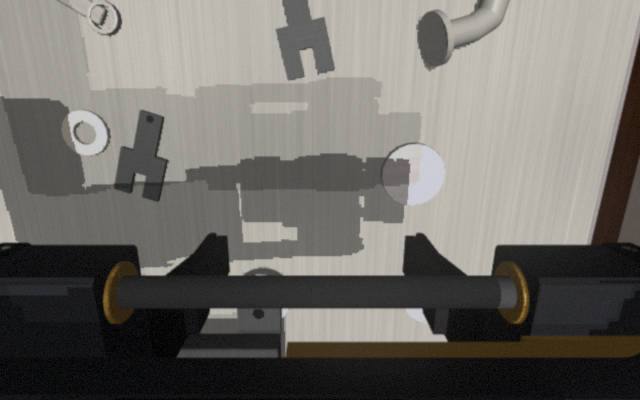

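arm_command --plan '[{"claw":1,"dx":-1,"dy":-4,"dz":1,"twist":0},{"claw":1,"dx":-2,"dy":-8,"dz":3,"twist":0},{"claw":1,"dx":-2,"dy":-10,"dz":4,"twist":0},{"claw":1,"dx":-2,"dy":-10,"dz":4,"twist":0}]'

```text
time_s: 1.0
position: [0.6005, 0.2453, 0.1885]
tcp_rot: [[1.0, 0.007, -0.008], [0.007, -1.0, 0.001], [-0.008, -0.001, -1.0]]
force: [-0.9, 0.5, -0.3]
opening: 1.001
```

```bash
python3 - <<'E'
from h import *
print(bot.read_state()['position'])
im=snap('wrist','w3');print(bot.read_state()['time_s'])
crop(im,220,0,420,200,4,'w3c')
# disc overlays
a=cv2.imread('pics/scene0.png');b=cv2.imread('pics/side0.png')
t=np.linspace(0,2*np.pi,60)
out=[]
for im,n,box in ((a,'scene',(225,150,325,225)),(b,'side',(250,120,350,195))):
    c=cam(n);x0,y0,x1,y1=box;k=8
    o=cv2.resize(im[y0:y1,x0:x1],None,fx=k/2,fy=k/2,interpolation=cv2.INTER_CUBIC);out.append(o)
cv2.imwrite('pics/ov.png',np.hstack(out))
E
```

```text
[0.60052897 0.24532037 0.18849423]
1.05
```

View pics/w3c.png

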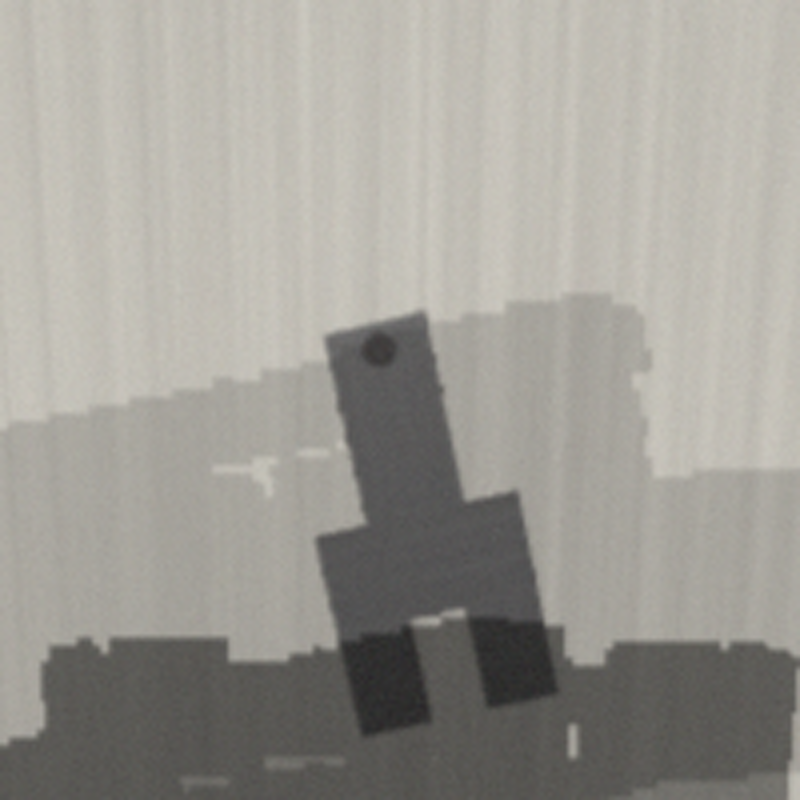

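View pics/ov.png

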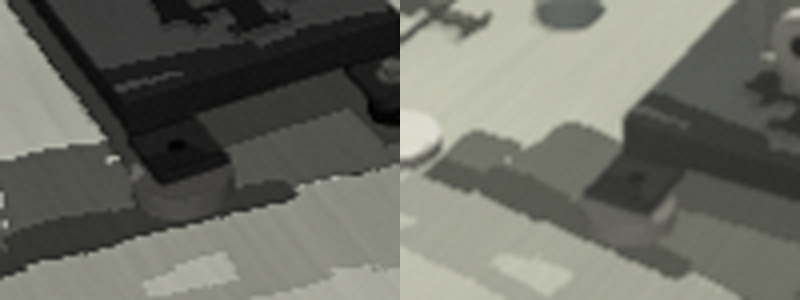

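```bash
python3 - <<'E'
from h import *
C=camf('w3')
tab=back(C,(319,104.3),.006);bl=back(C,(329.5,153.5),.006);d=tab-bl
print(tab,bl,np.linalg.norm(d),np.degrees(np.arctan2(-d[0],d[1])))
a=cv2.imread('pics/scene0.png')
c=cam('scene');k=10;t=np.linspace(0,2*np.pi,90);rows=[]
w=camf('w1')
# plate disc centre: estimate from w1 wrist
for ctr in ((.553,-.011),(.731,.13),(.763,-.018)):
    p=proj(c,(*ctr,.009));x0,y0=int(p[0]-20),int(p[1]-15)
    cr=cv2.resize(a[y0:y0+32,x0:x0+40],None,fx=k,fy=k,interpolation=cv2.INTER_CUBIC)
    r2=cr.copy()
    for z,col in ((0,(0,0,255)),(.012,(0,255,0)),(.018,(255,0,0))):
        q=np.array([((proj(c,(ctr[0]+.035*np.cos(u),ctr[1]+.035*np.sin(u),z))-[x0,y0]+.5)*k) for u in t])
        cv2.polylines(r2,[q.astype(int)],True,col,1)
    rows.append(np.hstack([cr,r2]))
for i,r in enumerate(rows): print(r.shape)
cv2.imwrite('pics/ov2.png',cv2.resize(np.vstack(rows),None,fx=.62,fy=.62))
E
```

```text
[0.60120972 0.31244337 0.006     ] [0.61183055 0.26625061 0.006     ] 0.047398026234432566 12.948631772167673
(320, 800, 3)
(320, 800, 3)
(320, 800, 3)
```

View pics/ov2.png

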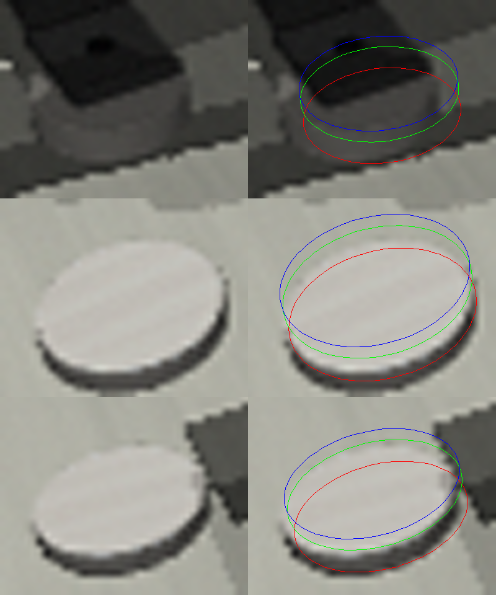

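arm_command --plan '[{"claw":1,"dx":0.2,"dy":-3.5,"dz":2,"twist":-6},{"claw":1,"dx":0.2,"dy":-7,"dz":5,"twist":-12.5},{"claw":0.7,"dx":0.2,"dy":-7,"dz":9,"twist":-12.5},{"claw":0.6,"dx":0.2,"dy":-7,"dz":13,"twist":-12.5},{"claw":0.6,"dx":0.2,"dy":-7,"dz":14,"twist":-12.5},{"claw":0.6,"dx":0.2,"dy":-7,"dz":14,"twist":-12.5}]'

```text
time_s: 1.55
position: [0.6006, 0.31, 0.0461]
tcp_rot: [[0.975, 0.221, -0.014], [0.221, -0.975, -0.004], [-0.014, 0.001, -1.0]]
force: [-0.6, 0.6, -0.1]
opening: 0.784
```

```bash
python3 - <<'E'
from h import *
s=bot.read_state();print(s['position'],s['tcp_rot'],s['opening'])
im=snap('wrist','w4');im=snap('side','s4');crop(im,190,190,290,290,6,'s4c')
E
```

```text
[0.60064385 0.30998072 0.0460641 ] [[ 0.97511194  0.22129966 -0.01353403]
 [ 0.22125903 -0.97520493 -0.00444772]
 [-0.01418273  0.00134249 -0.99989852]] 0.7839271670167804
```

View pics/w4.png

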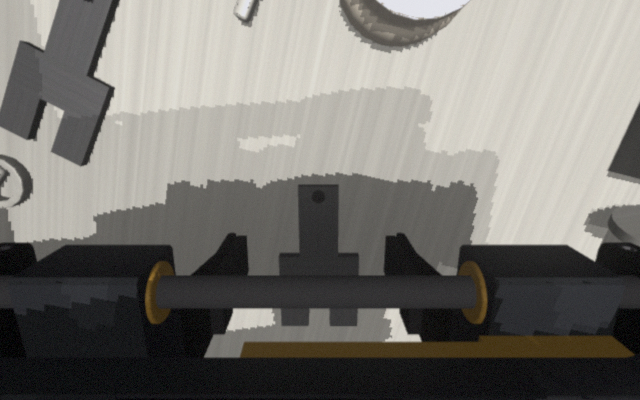

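View pics/s4c.png

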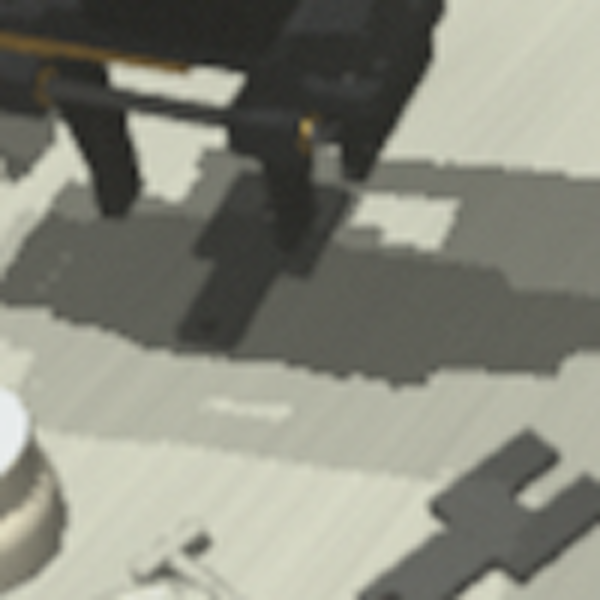

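```bash
python3 - <<'E'
from h import *
C=camf('w4');d=np.load('pics/w4.npz')
for p in ((318.5,185),(318.5,253)):
    P=back(C,p,.006);print(P,d['R'].T@(P-d['p']))
E
```

```text
[0.59575802 0.33468128 0.006     ] [ 0.00126921 -0.02522313  0.0400163 ]
[0.60540213 0.29247548 0.006     ] [0.00133489 0.01807042 0.04007349]
```

arm_command --plan '[{"claw":0.6,"dx":0.1,"dy":-0.6,"dz":2,"twist":0},{"claw":0.6,"dx":0.1,"dy":-0.6,"dz":3.6,"twist":0},{"claw":0.6,"dx":0.1,"dy":-0.6,"dz":4.2,"twist":0},{"claw":0.6,"dx":0.1,"dy":-0.6,"dz":4.3,"twist":0},{"claw":0.6,"dx":0.1,"dy":-0.6,"dz":4.3,"twist":0},{"claw":0.6,"dx":0.1,"dy":-0.6,"dz":4.3,"twist":0}]'

```text
time_s: 2.15
position: [0.6057, 0.3178, 0.0103]
tcp_rot: [[0.975, 0.221, -0.0], [0.221, -0.975, 0.0], [-0.0, -0.0, -1.0]]
force: [-0.2, 0.6, 0.2]
opening: 0.601
```

```bash
python3 - <<'E'
from h import *
s=bot.read_state();print(s['position'],s['qvel'],s['tcp_rot'])
im=snap('wrist','w5')
s=bot.read_state();print(s['position'],s['qvel'])
E
```

```text
[0.6056721  0.31778134 0.01030172] [ 0.21675057  0.04879974  0.154371   -0.0539886  -0.07132454 -0.04124282] [[ 9.75345004e-01  2.20685562e-01 -7.39922363e-05]
 [ 2.20685574e-01 -9.75344963e-01  2.83969257e-04]
 [-9.50004014e-06 -2.93297015e-04 -9.99999957e-01]]
[0.60549585 0.31785331 0.01009817] [ 0.06439167  0.28853683  0.21412369  0.08286743 -0.01270846 -0.05841024]
```

View pics/w5.png

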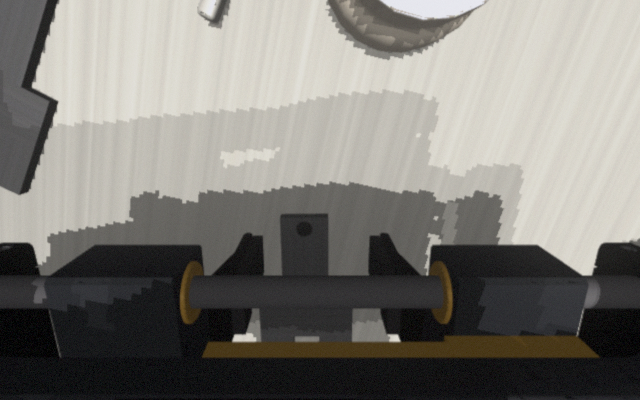

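arm_command --plan '[{"claw":0.6,"dx":-0.6,"dy":0.1,"dz":0.3,"twist":0},{"claw":0.6,"dx":-0.6,"dy":0.1,"dz":0.7,"twist":0},{"claw":0.6,"dx":-0.6,"dy":0.1,"dz":0.7,"twist":0},{"claw":0.6,"dx":-0.6,"dy":0.1,"dz":0.7,"twist":0}]'

```text
time_s: 2.53
position: [0.5995, 0.3154, 0.0029]
tcp_rot: [[0.975, 0.221, -0.001], [0.221, -0.975, -0.0], [-0.001, -0.0, -1.0]]
force: [-0.8, -0.4, 0.2]
opening: 0.603
```

```bash
python3 - <<'E'
from h import *
s=bot.read_state();print(s['position'],s['qvel'].round(2),s['tcp_rot'].round(3),s['force'])
im=snap('wrist','w6');crop(im,220,190,420,360,4,'w6c')
E
```

```text
[0.59945096 0.31544833 0.00285117] [-0.02 -0.07 -0.65 -0.1  -0.07 -0.02] [[ 0.975  0.221 -0.001]
 [ 0.221 -0.975 -0.   ]
 [-0.001 -0.    -1.   ]] [-0.82994556 -0.37621133  0.24438673]
```

View pics/w6c.png

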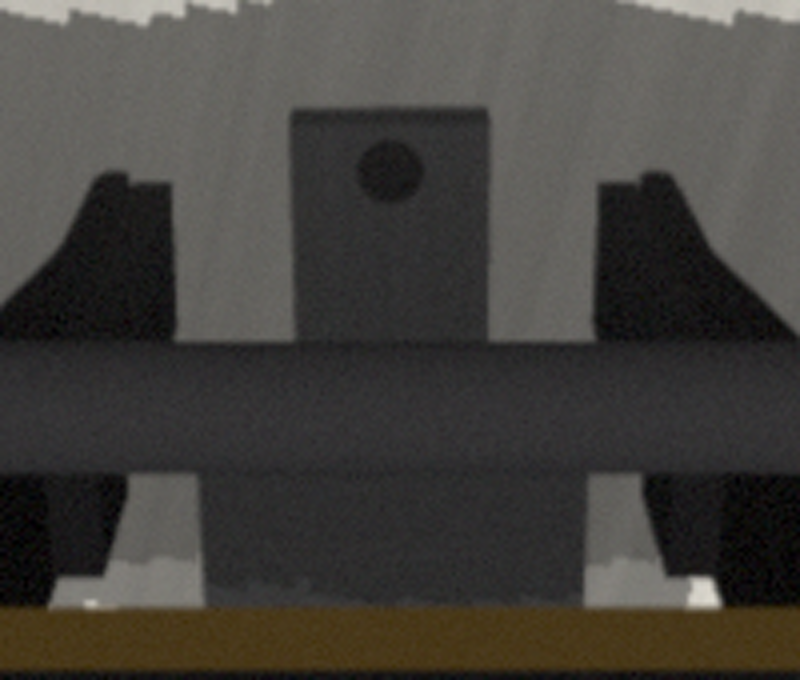

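Tab is centred between the fingers (tab cols 293–488, fingers 172–597 in the crop). I'll go 1 mm lower and close.

arm_command --plan '[{"claw":0.6,"dx":0,"dy":0,"dz":0.13,"twist":0},{"claw":0.5,"dx":0,"dy":0,"dz":0.13,"twist":0},{"claw":0.1,"dx":0,"dy":0,"dz":0.13,"twist":0},{"claw":0.1,"dx":0,"dy":0,"dz":0.13,"twist":0},{"claw":0.1,"dx":0,"dy":0,"dz":0.13,"twist":0},{"claw":0.1,"dx":0,"dy":0,"dz":0.13,"twist":0},{"claw":0.1,"dx":0,"dy":0,"dz":0.13,"twist":0},{"claw":0.1,"dx":0,"dy":0,"dz":0.13,"twist":0}]'

```text
time_s: 3.25
position: [0.5998, 0.3156, 0.0017]
tcp_rot: [[0.975, 0.221, -0.0], [0.221, -0.975, 0.0], [-0.0, -0.0, -1.0]]
force: [0.3, -0.1, 0.1]
opening: 0.266
```

arm_command --plan '[{"claw":0.1,"dx":0,"dy":0,"dz":-2,"twist":0},{"claw":0.1,"dx":0,"dy":0,"dz":-5,"twist":0},{"claw":0.1,"dx":0,"dy":0,"dz":-8,"twist":6},{"claw":0.1,"dx":0,"dy":0,"dz":-10,"twist":12.8},{"claw":0.1,"dx":0,"dy":0,"dz":-10,"twist":12.8},{"claw":0.1,"dx":0,"dy":0,"dz":-10,"twist":12.8}]'

```text
time_s: 3.75
position: [0.6004, 0.3158, 0.1028]
tcp_rot: [[1.0, 0.001, 0.002], [0.001, -1.0, 0.001], [0.002, -0.001, -1.0]]
force: [-1.0, -0.3, -2.1]
opening: 0.267
```

```bash
python3 - <<'E'
from h import *
s=bot.read_state();print(s['position'],s['qvel'].round(2),s['tcp_rot'].round(3),s['force'],s['opening'])
im=snap('side','s7');crop(im,180,130,330,260,5,'s7c')
w=cv2.imread('pics/w1.png');crop(w,40,140,300,250,3,'w1c')
E
```

```text
[0.60042522 0.31580207 0.10278883] [-0.05  2.51  2.34 -0.1   0.37 -0.38] [[ 1.     0.001  0.002]
 [ 0.001 -1.     0.001]
 [ 0.002 -0.001 -1.   ]] [-0.95849681 -0.27417879 -2.06826425] 0.2665777773236325
```

View pics/s7c.png

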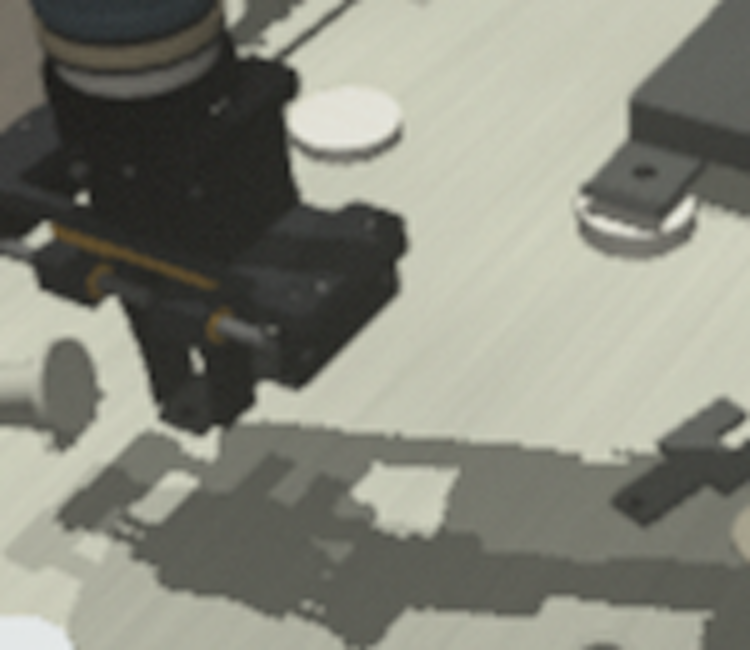

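View pics/w1c.png

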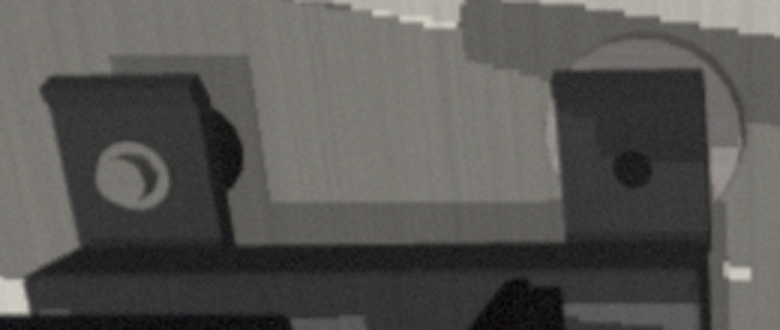

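```bash
python3 - <<'E'
from h import *
w=camf('w1');S=cam('side');C=cam('scene')
h=back(w,(250.7,196),.033);f=back(w,(83.5,198),.037)
print('hole w',h,'side',back(S,(309,164.4),.033),'scene',back(C,(269.2,186.5),.033))
print('other',f,np.linalg.norm(h-f),np.degrees(np.arctan2(*(h-f)[[1,0]])))
for z in (.055,.063):
  a=back(w,(49.5,232),z);b=back(w,(273,229.5),z);print(a,b,np.degrees(np.arctan2(*(b-a)[[1,0]])))
for z in (.0288,.036):
  a=back(w,(224.3,164),z);b=back(w,(274.3,163.3),z);print('toe',a,b,np.degrees(np.arctan2(*(b-a)[[1,0]])),b-a)
E
```

```text
hole w [ 0.55704886 -0.02384511  0.033     ] side [ 0.55450352 -0.02629111  0.033     ] scene [ 0.56046996 -0.02004724  0.033     ]
other [ 0.38798153 -0.02481131  0.037     ] 0.16911740399289465 0.32743685166738284
[ 0.36022292 -0.05460626  0.055     ] [ 0.58151928 -0.05191498  0.055     ] 0.6967653431206517
[ 0.36666007 -0.0514212   0.063     ] [ 0.58256589 -0.04879547  0.063     ] 0.6967653431206553
toe [0.53128745 0.00856582 0.0288    ] [0.58182268 0.0092705  0.0288    ] 0.7988969885415697 [0.05053523 0.00070468 0.        ]
toe [0.53317968 0.00993798 0.036     ] [0.58268888 0.01062835 0.036     ] 0.7988969885415603 [0.0495092  0.00069037 0.        ]
```

```bash
python3 - <<'E'
from h import *
d=np.load('pics/w6.npz');P=back(camf('w6'),(317.5,217),.006);print(d['R'].T@(P-d['p']))
im=snap('wrist','w8');crop(im,220,190,420,360,4,'w8c')
c=snap('scene','c8');crop(c,230,190,390,320,5,'c8c')
E
```

```text
[ 0.00048151 -0.02052425 -0.00314578]
```

View pics/w8c.png

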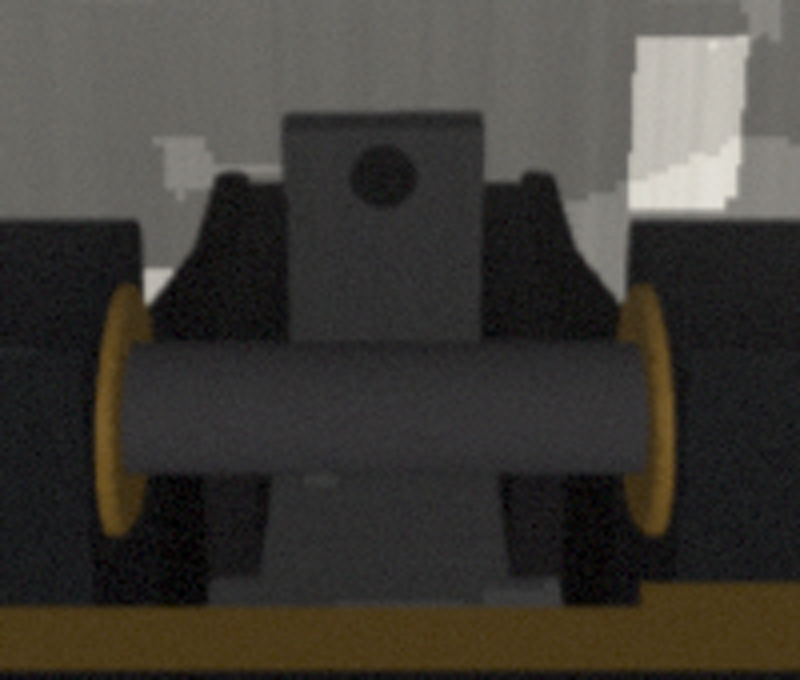

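View pics/c8c.png

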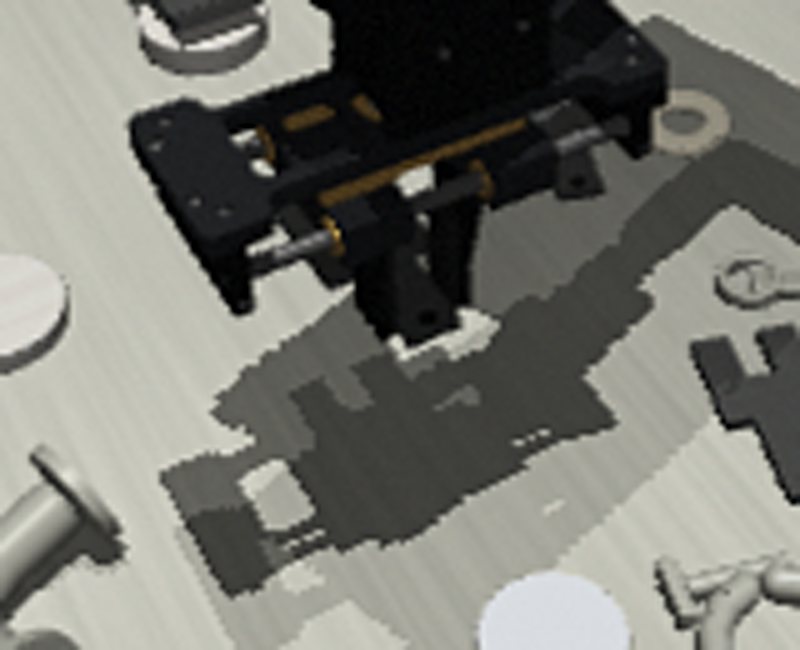

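```bash
python3 - <<'E'
from h import *
for n in('scene','side'):
    K,R,t=cam(n);print(n,-R.T@t)
a=cv2.imread('pics/c8.png');b=cv2.imread('pics/s7.png')
def g(im,x0,y0,x1,y1,k):
    c=im[y0:y1,x0:x1].astype(float)/255;c=np.clip(c*1.0,0,1)**.45
    return cv2.resize((c*255).astype('uint8'),None,fx=k,fy=k,interpolation=cv2.INTER_CUBIC)
cv2.imwrite('pics/g.png',np.hstack([g(a,275,210,345,270,5.5),g(b,195,175,265,235,5.5)]))
E
```

```text
scene [0.84881943 0.82967504 0.67703185]
side [0.11400856 0.81065439 0.69490399]
```

View pics/g.png

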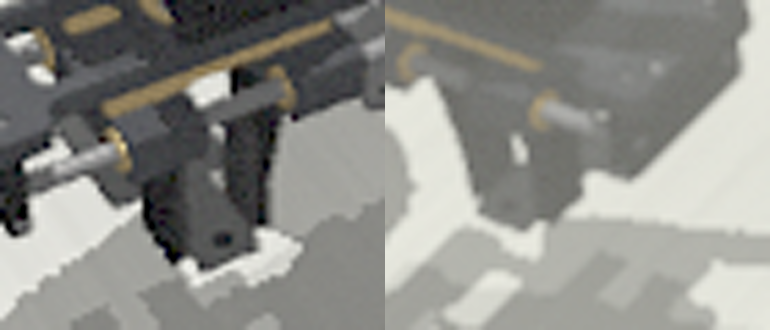

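```bash
python3 - <<'E'
from h import *
d=np.load('pics/w8.npz')
im=cv2.imread('pics/c8.png');C=cam('scene')
x0,y0,k=275,205,8
base=im[y0:y0+70,x0:x0+50].astype(float)/255;base=((base**.45)*255).astype('uint8')
base=cv2.resize(base,None,fx=5.3,fy=5.3,interpolation=cv2.INTER_CUBIC);k=5.3
outs=[]
poly=np.array([(-25,-25),(-7,-25),(-7,0),(7,0),(7,-25),(25,-25),(25,25),(12,25),(12,70),(-12,70),(-12,25),(-25,25)])/1000.
for th in (0,10,20):
    o=base.copy();a=np.radians(th)
    for z in(-.003,.003):
        q=[]
        for x,y in poly:
            yy=y-.0495
            l=np.array([x,-(yy*np.cos(a)-z*np.sin(a)),-.0013-(yy*np.sin(a)+z*np.cos(a))])  # tool coords: y=-world y, z down
            q.append((proj(C,d['p']+d['R']@l)-[x0,y0]+.5)*k)
        cv2.polylines(o,[np.array(q).astype(int)],True,(0,0,255) if z<0 else (0,255,0),1)
    outs.append(o)
cv2.imwrite('pics/g2.png',np.hstack(outs))
E
```

```text
(no output)
```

View pics/g2.png

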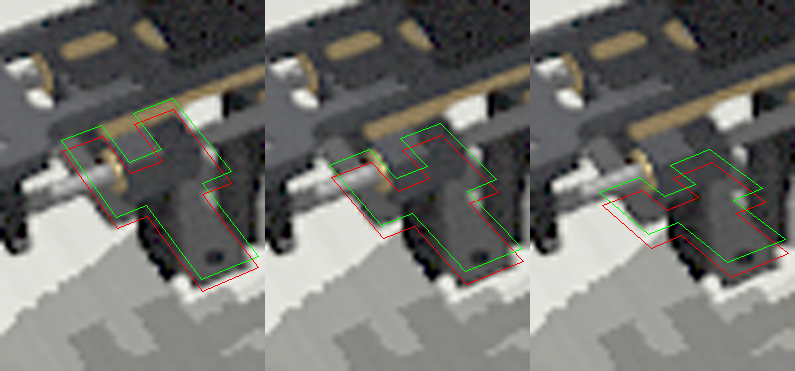

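arm_command --plan '[{"claw":0.1,"dx":-1,"dy":3,"dz":0.5,"twist":-0.5},{"claw":0.1,"dx":-2,"dy":7,"dz":1.5,"twist":-0.5},{"claw":0.1,"dx":-3,"dy":11,"dz":2.5,"twist":-0.5},{"claw":0.1,"dx":-4,"dy":15,"dz":3.5,"twist":-0.5},{"claw":0.1,"dx":-4.4,"dy":18,"dz":4.3,"twist":-0.5},{"claw":0.1,"dx":-4.4,"dy":18.6,"dz":4.3,"twist":-0.5},{"claw":0.1,"dx":-4.4,"dy":18.6,"dz":4.3,"twist":-0.5},{"claw":0.1,"dx":-4.4,"dy":18.6,"dz":4.3,"twist":-0.5}]'

```text
time_s: 4.57
position: [0.5541, 0.1289, 0.0561]
tcp_rot: [[1.0, 0.008, -0.006], [0.008, -1.0, -0.001], [-0.006, 0.001, -1.0]]
force: [-0.0, -0.8, -0.3]
opening: 0.268
```

```bash
cat >> h.py <<'E'
poly=np.array([(-25,-25),(-7,-25),(-7,0),(7,0),(7,-25),(25,-25),(25,25),(12,25),(12,70),(-12,70),(-12,25),(-25,25)])/1000.
def shimov(im,C,k,x0,y0,p,R,th=0,dz=-.0013,off=.0495):
    a=np.radians(th)
    for z in(-.003,.003):
        q=[]
        for x,y in poly:
            yy=y-off
            l=np.array([x,-(yy*np.cos(a)-z*np.sin(a)),dz-(yy*np.sin(a)+z*np.cos(a))])
            q.append((proj(C,p+R@l)-[x0,y0]+.5)*k)
        cv2.polylines(im,[np.array(q).astype(int)],True,(0,0,255) if z<0 else (0,255,0),1)
def gam(im,x0,y0,x1,y1,k):
    c=((im[y0:y1,x0:x1]/255.)**.5*255).astype('uint8');return cv2.resize(c,None,fx=k,fy=k,interpolation=cv2.INTER_CUBIC)
E
python3 - <<'E'
from h import *
s=bot.read_state();print(s['time_s'],s['position'],s['qvel'].round(2),s['tcp_rot'].round(3),s['force'],s['opening'])
im=snap('side','s9');c=snap('scene','c9')
cv2.imwrite('pics/g3.png',np.hstack([gam(c,235,160,315,240,5),gam(im,265,120,345,200,5)]))
E
```

```text
4.5667 [0.55412857 0.12886015 0.0560964 ] [ 1.96 -0.67 -1.18  0.09  0.16  0.17] [[ 1.     0.008 -0.006]
 [ 0.008 -1.    -0.001]
 [-0.006  0.001 -1.   ]] [-0.04719648 -0.76737428 -0.30009273] 0.26825067514708345
```

View pics/g3.png

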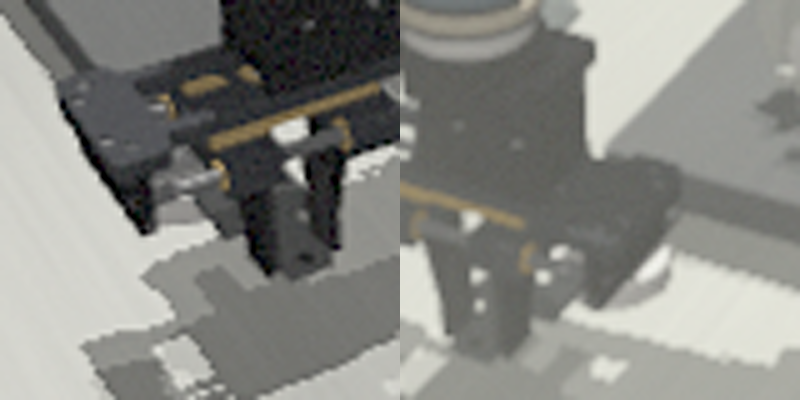

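arm_command --plan '[{"claw":0.1,"dx":0.2,"dy":0,"dz":1.5,"twist":0},{"claw":0.1,"dx":0.2,"dy":1,"dz":3.0,"twist":0},{"claw":0.1,"dx":0.2,"dy":2.5,"dz":3.2,"twist":0},{"claw":0.1,"dx":0.2,"dy":2.5,"dz":3.2,"twist":0},{"claw":0.1,"dx":0.2,"dy":2.5,"dz":3.2,"twist":0},{"claw":0.1,"dx":0.2,"dy":2.5,"dz":3.2,"twist":0}]'

```text
time_s: 5.17
position: [0.5574, 0.1064, 0.0252]
tcp_rot: [[1.0, 0.012, -0.003], [0.012, -1.0, -0.0], [-0.003, 0.0, -1.0]]
force: [0.3, 0.1, -1.6]
opening: 0.266
```

```bash
python3 - <<'E'
from h import *
s=bot.read_state();print(s['time_s'],s['position'],s['tcp_rot'].round(3),s['force'],s['opening'])
im=snap('side','s10');c=snap('scene','c10');w=snap('wrist','w10')
cv2.imwrite('pics/g4.png',np.hstack([gam(c,235,160,315,240,5),gam(im,265,120,345,200,5)]))
cv2.imwrite('pics/w10g.png',gam(w,120,180,520,360,2))
E
```

```text
5.1667 [0.55737182 0.1063786  0.02524356] [[ 1.     0.012 -0.003]
 [ 0.012 -1.    -0.   ]
 [-0.003  0.    -1.   ]] [ 0.2608008   0.12805653 -1.63826421] 0.266431698175916
```

View pics/g4.png

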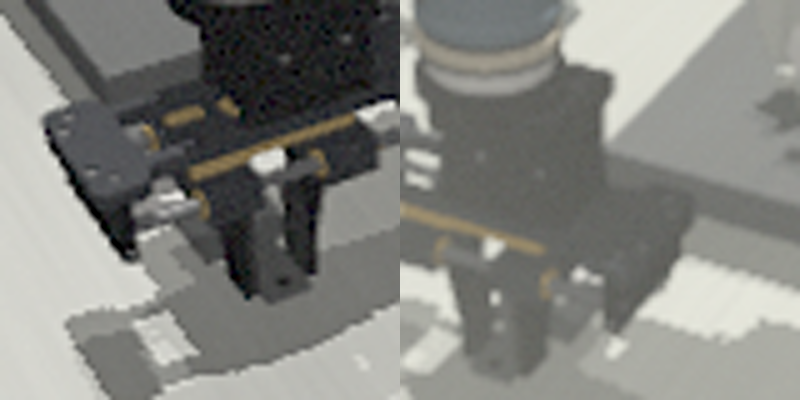

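View pics/w10g.png

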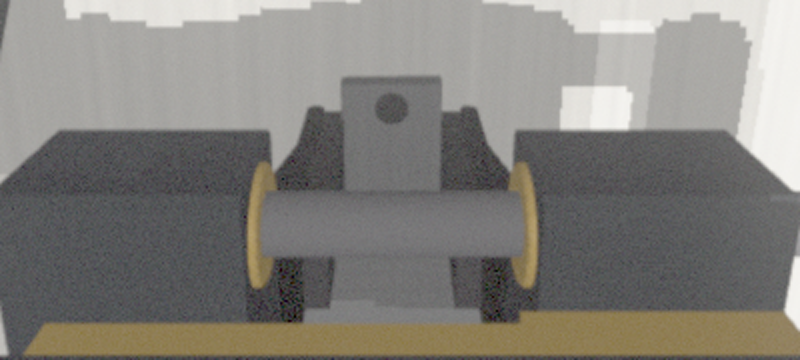

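arm_command --plan '[{"claw":0.1,"dx":0,"dy":0.9,"dz":0,"twist":0.1},{"claw":0.1,"dx":-0.1,"dy":1.8,"dz":0,"twist":0.1},{"claw":0.1,"dx":-0.1,"dy":1.8,"dz":0,"twist":0.1},{"claw":0.1,"dx":-0.1,"dy":1.8,"dz":0,"twist":0.1}]'

```text
time_s: 5.65
position: [0.5564, 0.0872, 0.0255]
tcp_rot: [[1.0, 0.009, -0.003], [0.009, -1.0, -0.001], [-0.003, 0.001, -1.0]]
force: [-0.6, 0.8, -1.2]
opening: 0.271
```

```bash
python3 - <<'E'
from h import *
s=bot.read_state();print(s['time_s'],s['position'],s['tcp_rot'].round(3),s['force'],s['moment'])
im=snap('side','s11');c=snap('scene','c11')
A=gam(c,235,160,315,240,5);B=A.copy();shimov(B,cam('scene'),5,235,160,s['position'],s['tcp_rot'])
A2=gam(im,265,120,345,200,5);B2=A2.copy();shimov(B2,cam('side'),5,265,120,s['position'],s['tcp_rot'])
cv2.imwrite('pics/g5.png',cv2.resize(np.vstack([np.hstack([A,A2]),np.hstack([B,B2])]),None,fx=.75,fy=.75))
E
```

```text
5.65 [0.55640636 0.08721556 0.02549886] [[ 1.     0.009 -0.003]
 [ 0.009 -1.    -0.001]
 [-0.003  0.001 -1.   ]] [-0.61996825  0.7670644  -1.2178305 ] [-0.02689957 -0.06692634 -0.01348831]
```

View pics/g5.png

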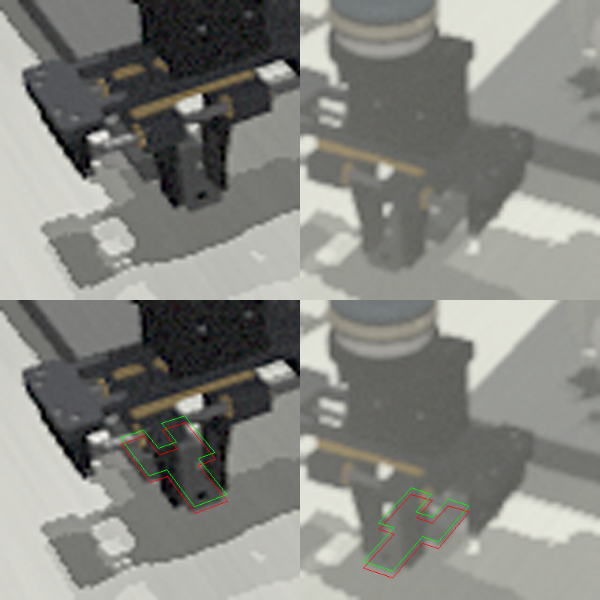

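arm_command --plan '[{"claw":0.1,"dx":0,"dy":0,"dz":0.3,"twist":0},{"claw":0.1,"dx":0,"dy":0,"dz":0.5,"twist":0},{"claw":0.1,"dx":0,"dy":0,"dz":0.5,"twist":0},{"claw":0.1,"dx":0,"dy":0,"dz":0.5,"twist":0}]'

```text
time_s: 6.08
position: [0.5562, 0.0878, 0.0201]
tcp_rot: [[1.0, 0.01, -0.003], [0.01, -1.0, -0.001], [-0.003, 0.001, -1.0]]
force: [-0.5, -0.6, -0.3]
opening: 0.267
```

```bash
python3 - <<'E'
from h import *
s=bot.read_state();print(s['time_s'],s['position'],s['tcp_rot'].round(3),s['force'],s['moment'])
E
```

```text
6.0833 [0.55619797 0.08780445 0.02013309] [[ 1.     0.01  -0.003]
 [ 0.01  -1.    -0.001]
 [-0.003  0.001 -1.   ]] [-0.51192749 -0.60447482 -0.31928573] [ 0.08944547  0.04011082 -0.00905462]
```

arm_command --plan '[{"claw":0.1,"dx":0,"dy":0.5,"dz":0,"twist":0},{"claw":0.1,"dx":0,"dy":1.0,"dz":0,"twist":0},{"claw":0.1,"dx":0,"dy":1.5,"dz":0,"twist":0},{"claw":0.1,"dx":0,"dy":2,"dz":0,"twist":0},{"claw":0.1,"dx":0,"dy":2,"dz":0,"twist":0}]'

```text
time_s: 6.5
position: [0.5566, 0.0665, 0.0202]
tcp_rot: [[1.0, 0.008, -0.003], [0.008, -1.0, -0.001], [-0.003, 0.001, -1.0]]
force: [-0.8, -1.0, -1.0]
opening: 0.268
```

```bash
python3 - <<'E'
from h import *
s=bot.read_state();print(s['time_s'],s['position'],s['tcp_rot'].round(3),s['force'],s['moment'])
im=snap('side','s12');c=snap('scene','c12')
A=gam(c,235,150,315,230,5);B=A.copy();shimov(B,cam('scene'),5,235,150,s['position'],s['tcp_rot'])
A2=gam(im,265,120,345,200,5);B2=A2.copy();shimov(B2,cam('side'),5,265,120,s['position'],s['tcp_rot'])
cv2.imwrite('pics/g6.png',cv2.resize(np.vstack([np.hstack([A,A2]),np.hstack([B,B2])]),None,fx=.75,fy=.75))
E
```

```text
6.5 [0.5565959  0.06653791 0.02018575] [[ 1.     0.008 -0.003]
 [ 0.008 -1.    -0.001]
 [-0.003  0.001 -1.   ]] [-0.76364709 -1.0495846  -0.99561506] [ 0.03721165 -0.03325738 -0.05826843]
```

View pics/g6.png

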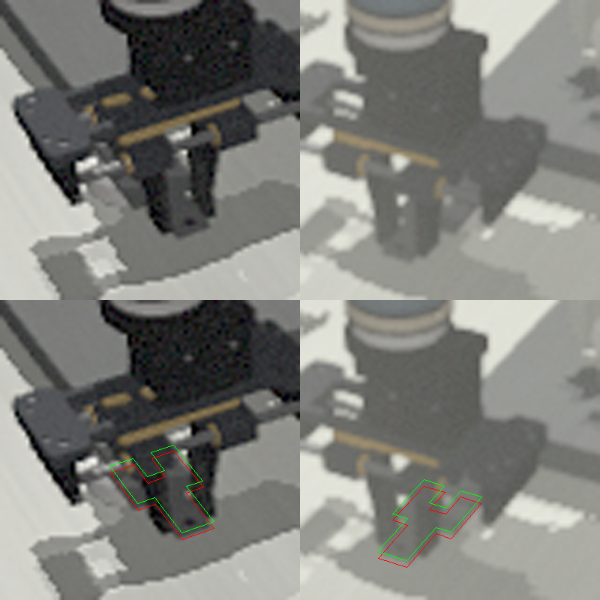

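arm_command --plan '[{"claw":0.1,"dx":0,"dy":0.5,"dz":0,"twist":0},{"claw":0.1,"dx":0,"dy":1.0,"dz":0,"twist":0},{"claw":0.1,"dx":0,"dy":1.5,"dz":0,"twist":0},{"claw":0.1,"dx":0,"dy":2,"dz":0,"twist":0},{"claw":0.1,"dx":0,"dy":2.2,"dz":0,"twist":0},{"claw":0.1,"dx":0,"dy":2.2,"dz":0,"twist":0}]'

```text
time_s: 7.1
position: [0.5568, 0.0446, 0.0202]
tcp_rot: [[1.0, 0.008, -0.003], [0.008, -1.0, -0.001], [-0.003, 0.001, -1.0]]
force: [-0.1, 0.1, -1.0]
opening: 0.268
```

arm_command --plan '[{"claw":0.1,"dx":0,"dy":0.5,"dz":0,"twist":0},{"claw":0.1,"dx":0,"dy":1.0,"dz":0,"twist":0},{"claw":0.1,"dx":0,"dy":1.5,"dz":0,"twist":0},{"claw":0.1,"dx":0,"dy":1.8,"dz":0,"twist":0},{"claw":0.1,"dx":0,"dy":1.8,"dz":0,"twist":0},{"claw":0.1,"dx":0,"dy":1.8,"dz":0,"twist":0}]'

```text
time_s: 7.6
position: [0.5569, 0.0263, 0.0202]
tcp_rot: [[1.0, 0.007, -0.003], [0.007, -1.0, -0.001], [-0.003, 0.001, -1.0]]
force: [-0.2, -0.3, -1.3]
opening: 0.269
```

```bash
python3 - <<'E'
from h import *
s=bot.read_state();print(s['time_s'],s['position'],s['tcp_rot'].round(3),s['force'],s['moment'])
im=snap('side','s13');c=snap('scene','c13');w=snap('wrist','w13')
A=gam(c,225,140,305,220,5);B=A.copy();shimov(B,cam('scene'),5,225,140,s['position'],s['tcp_rot'])
A2=gam(im,265,110,345,190,5);B2=A2.copy();shimov(B2,cam('side'),5,265,110,s['position'],s['tcp_rot'])
cv2.imwrite('pics/g7.png',cv2.resize(np.vstack([np.hstack([A,A2]),np.hstack([B,B2])]),None,fx=.75,fy=.75))
cv2.imwrite('pics/w13g.png',gam(w,120,180,520,360,2))
E
```

```text
7.6 [0.55691855 0.02627186 0.02021207] [[ 1.     0.007 -0.003]
 [ 0.007 -1.    -0.001]
 [-0.003  0.001 -1.   ]] [-0.22003154 -0.30446462 -1.34930657] [ 0.08790741 -0.0120361  -0.02003714]
```

View pics/g7.png

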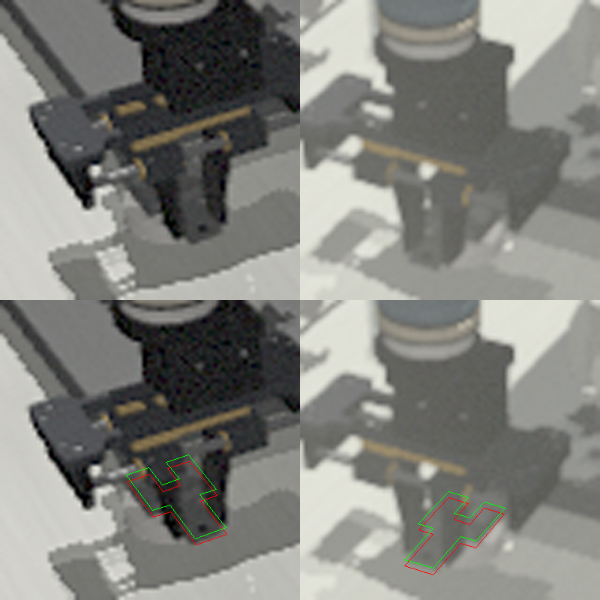

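View pics/w13g.png

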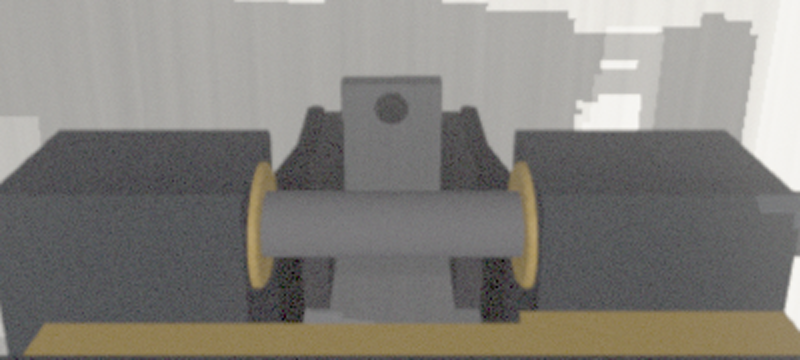

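arm_command --plan '[{"claw":0.1,"dx":0,"dy":0,"dz":0.04,"twist":0},{"claw":0.35,"dx":0,"dy":0,"dz":0.04,"twist":0},{"claw":0.45,"dx":0,"dy":0,"dz":0.04,"twist":0},{"claw":0.55,"dx":0,"dy":0,"dz":0.04,"twist":0},{"claw":0.55,"dx":0,"dy":0,"dz":0.04,"twist":0}]'

```text
time_s: 8.17
position: [0.557, 0.0268, 0.02]
tcp_rot: [[1.0, 0.008, -0.003], [0.008, -1.0, -0.001], [-0.003, 0.001, -1.0]]
force: [0.2, 0.2, 0.5]
opening: 0.482
```

arm_command --plan '[{"claw":0.6,"dx":0,"dy":-0.2,"dz":-1.5,"twist":0},{"claw":0.6,"dx":0,"dy":-0.3,"dz":-4,"twist":0},{"claw":0.6,"dx":0,"dy":-0.3,"dz":-8,"twist":0},{"claw":0.6,"dx":0,"dy":-1,"dz":-12,"twist":0},{"claw":0.6,"dx":0,"dy":-1,"dz":-16,"twist":0},{"claw":0.6,"dx":0,"dy":-1,"dz":-18,"twist":0},{"claw":0.6,"dx":0,"dy":-1,"dz":-18,"twist":0}]'

```text
time_s: 8.75
position: [0.561, 0.0367, 0.2057]
tcp_rot: [[1.0, 0.008, 0.009], [0.008, -1.0, -0.002], [0.009, 0.002, -1.0]]
force: [0.7, -0.4, -0.3]
opening: 0.598
```

```bash
python3 - <<'E'
from h import *
s=bot.read_state();print(s['time_s'],s['position'],s['tcp_rot'].round(3),s['force'])
im=snap('side','s14');c=snap('scene','c14');w=snap('wrist','w14')
cv2.imwrite('pics/g8.png',np.hstack([gam(c,225,140,305,220,5),gam(im,265,110,345,190,5)]))
cv2.imwrite('pics/w14g.png',gam(w,40,60,440,300,2))
E
```

```text
8.75 [0.56100295 0.03670827 0.20572731] [[ 1.     0.008  0.009]
 [ 0.008 -1.    -0.002]
 [ 0.009  0.002 -1.   ]] [ 0.65764565 -0.43166017 -0.30775831]
```

View pics/g8.png

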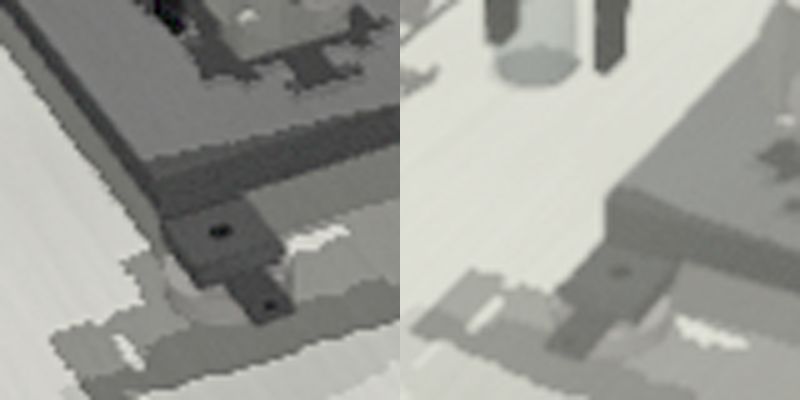

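View pics/w14g.png

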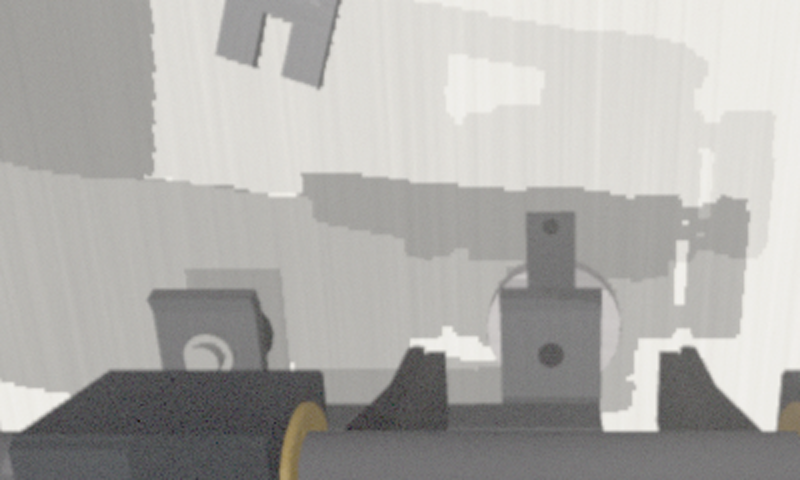

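```bash
python3 - <<'E'
from h import *
w=camf('w14')
h=back(w,(315.5,237.3),.033);e=back(w,(315.7,166.5),.0242);r=back(w,(315.7,173.5),.024)
print(h,e,(e-h)[:2], 'tab hole',r-h)
def tri(obs):
    from scipy.optimize import least_squares
    return least_squares(lambda P:np.concatenate([proj(C,P)-p for C,p in obs]),[.55,.03,.02])
for nm,obs in dict(tabhole=((cam('scene'),(278.8,200.8)),(cam('side'),(299.2,178.6)),(w,(315.7,173.5))),plate=((cam('scene'),(268.8,186.2)),(cam('side'),(309,164.3)),(w,(315.5,237.3)))).items():
    q=tri(obs);print(nm,q.x,q.fun.round(1))
    for z in (.018,.024) if nm=='tabhole' else (.033,):
        for (C,p) in obs: print(z,back(C,p,z).round(4))
A=cv2.imread('pics/c14.png');cv2.imwrite('pics/x.png',np.hstack([gam(A,248,170,298,215,8),gam(cv2.imread('pics/s14.png'),285,150,335,195,8)]))
E
```

```text
[ 0.55719598 -0.02403803  0.033     ] [0.55686026 0.04580975 0.0242    ] [-0.00033572  0.06984777] tab hole [-0.00028418  0.06290538 -0.009     ]
tabhole [0.55674168 0.03796524 0.02176709] [ 0.7 -0.1 -1.5  0.4 -0.2  0.4]
0.018 [0.5568 0.033  0.018 ]
0.018 [0.5564 0.0299 0.018 ]
0.018 [0.5569 0.0376 0.018 ]
0.024 [0.5595 0.0403 0.024 ]
0.024 [0.5525 0.0369 0.024 ]
0.024 [0.5569 0.0389 0.024 ]
plate [ 0.55727484 -0.02551388  0.03039861] [ 0.8 -0.3 -1.   0.7  0.1  0.4]
0.033 [ 0.5609 -0.0219  0.033 ]
0.033 [ 0.5547 -0.0267  0.033 ]
0.033 [ 0.5572 -0.024   0.033 ]
```

View pics/x.png

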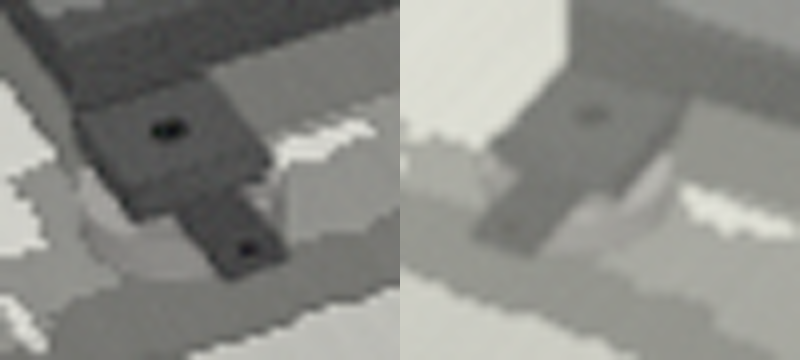

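```bash
python3 - <<'E'
from rig import bot
print(bot.hand_in())
E
```

```text
the job is handed in; nothing more can be done
None
```

I slid one dark shim, the one at scene pixel (303,274), slot first onto the disc under the foot plate. Then I let go, moved the arm clear and handed the job in at about 9 s of the 61 s allowed. The hand-in reports no verdict.

**How many shims:** one is enough, because the disc under the plate is the 18 mm one. Its rim looks about 1.5 times as thick as those of the two spares. The shim's measured top, about 24.4 mm, leaves about 0.6 mm under the 25 mm plate. That height is corrected for a 2.6 mm low bias that I found at the plate's hole.

**Last checks:**
- **Position:** the tab end is 69.8 mm out from the plate's centre, against 70 mm ideal, and 0.3 mm to one side. The blade is therefore centred to well under 1 mm.
- **Squareness:** I turned the shim to match the skid's roughly 0.6° yaw, and it looks square with the plate.
- **Forces:** they stayed at about 1 N while I slid the shim in.
- **Other objects:** the skid, the disc under the plate and the nearest unused shim look unmoved in the last views. I did not measure the other objects again.

**What disagreed:**
- The scene and side cameras differed by up to 6 mm on single-view positions, so I relied on the wrist camera.
- One arm move settled about 6 mm off target, and I corrected it before gripping.
- I did not press on the plate to test for rocking.

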